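Put the scale's check weights back in their block in order of size

ROBOT

A 6-joint arm with a two-finger parallel gripper is mounted at the origin on the work surface. World frame = base frame: x ahead of the robot, y to its left, z up, the work surface at z = 0. Lengths are in m, angles in rad, forces in N, time in s.
With the tool pointing down it reaches from about 0.425 to 0.95 m from the base axis. Payload 3.5 kg.
Tool frame: the origin (TCP) lies midway between the tips of the shut fingers; the grasp point (between the pads) lies 19 mm behind it (ctrl.hold_point_z is the distance from the TCP to the grasp point, in m); z points along the fingers, y is the line along which they close (so a half turn about z gives the same grasp; the last joint's range is limited). The gripper opens to 85 mm and grips with 20 to 120 N. Pads are 22 mm wide; open, the fingers measure 114 mm over their backs; the gripper's body (76 mm by 85 mm) begins 54 mm behind the grasp point. The pads swing forward as they close: fully open they stand 13 mm farther back than shut.
Start: joints at [1.148, 0.286, 1.577, -0, 1.279, -0.15], TCP at [0.182, 0.65, 0.231] pointing down, gripper open.
Joint ranges: [-2.77, 2.77], [-0.9, 2.22], [0.21, 2.48], [-1.53, 4.67], [0.24, 2.81], [-2.84, 2.84]. Speed limits (rad/s): [2.79, 2.79, 3.14, 3.14, 3.14, 3.14].

INTERFACE

Orientations are given as a unit quaternion [x, y, z, w].
In Python, from plant import readout, cams, sign_off, ctrl gives the robot as it stands. The module is installed in compiled form; this text tells all that it offers.
- The arm moves only by the tool step_arm, never from a script. Its argument "increments" is a list of rows, each a list of 2 entries, a list of its own where there are three numbers: the shift along the world's x, y, z in mm, then the turn, a rotation vector about the world's x, y, z in rad. In form: [[[x, y, z], [rx, ry, rz]], ...]. A call has 1 to 8 rows; each row shifts and turns the commanded pose from where the row before left it; what a row does not reach is not made up. A row lasts 1/12 s, in which the tool goes at most 41.7 mm and 7.16 degrees, less where a joint would pass 70% of its speed; a pose out of reach is approached as far as the arm can. A call is refused whole if a number of a shift passes 41.7 or a number of a turn 0.125, either way. A call with a gripper value outside its range is refused whole. "fingers" is the opening, from -1 (shut) to 1 (fully open), set as the call begins (left out, the last holds). The fingers move at their own pace and stop on an object; "grip_force" is the grip in N (left out, the last holds). Time passes only in rows, so rows that do not move let the fingers close. It gives the time, the measured TCP pose, the force, the opening and the grip force at its end, in the units of the state.
- readout.get_state(): the state, without advancing time (a new reading comes with each control period).
- cams.read_camera(name): name is "side" or "top"; returns the picture (420x560x3 uint8, red, green, blue); there is no depth.
- cams.get_calibration(name): a dict with "fx", "fy", "cx", "cy" (pixels), "distortion" ([k1, k2, p1, p2, k3] as OpenCV has them; the pictures are not rectified), "eye" and "rotation" of the camera in the world. Camera axes: x right, y up, looking along -z (the intrinsics and any distortion apply to the point x, -y, -z); pixel columns grow to the right and rows downward; lengths in m; the calibration is good to about 2 mm. A picture is of the moment at which its call begins. get_calibration takes no time and is no camera call.
- sign_off(): hands the job in; it is judged then, once.
The state is a dict: "time": time; "qpos": joint angles; "dq": joint speeds; "joint_efforts": joint torques, N m; "eef_pos": TCP position; "tcp_rot": TCP orientation; "contact_force": force on the tool from outside, world axes, zero at the start; "wrist_torque": the same for the moment, N m; "opening": opening from 0.0 (shut) to 1.0 (fully open); "finger_force": force on a finger pad.
Only numpy, scipy, OpenCV 4.12 (cv2) and the standard library are available. Lean on these libraries where they do the work, as an engineer would, in place of code of your own. Each camera call takes 0.05 s, during which the arm holds its last target. There are 200 camera calls.

TASK

The scale has been checked: put its four loose steel check weights back in their wooden block, upright in the pockets and in order of size, the largest weight in the widest pocket and so on down to the smallest in the narrowest. Lower each one gently to the pocket's floor before letting go, do not drop it, and do not shift the lime or the roll of labels that stand among them.

Things in the scene. Friction and masses are not known exactly. Their poses are not given: they have to be found in the camera images.
- weight_500: the largest of the four plain steel check weights: a flat round body 56 mm across and 22 mm high with a round knob 26 mm across on top (waisted over its lowest 3 mm), 40 mm tall over all, 500 g, loose, standing on the bench. Lifted by its knob. Origin: centre of its underside; z up. Round, so its yaw means nothing.
- weight_200: the second largest of the four plain steel check weights: a flat round body 41 mm across and 17 mm high with a round knob 20 mm across on top (waisted over its lowest 3 mm), 32 mm tall over all, 200 g, loose, standing on the bench. Lifted by its knob. Origin: centre of its underside; z up. Round, so its yaw means nothing.
- weight_100: the third largest of the four plain steel check weights: a flat round body 32 mm across and 13 mm high with a round knob 17 mm across on top (waisted over its lowest 3 mm), 26 mm tall over all, 100 g, loose, standing on the bench. Lifted by its knob. Origin: centre of its underside; z up. Round, so its yaw means nothing.
- weight_50: the smallest of the four plain steel check weights: a flat round body 24 mm across and 11 mm high with a round knob 15 mm across on top (waisted over its lowest 3 mm), 23 mm tall over all, 50 g, loose, standing on the bench. Lifted by its knob. Origin: centre of its underside; z up. Round, so its yaw means nothing.
- pocket_1: round pocket, 72 mm across and 8 mm deep: the widest, at one end of the block; one of four in a row, in order of width, in a light wooden block fixed to the bench (266 x 94 mm, top 14 mm above the bench, pointing any way). Origin: centre of its flat floor, 6 mm above the bench; z up, x along the row to the narrow end. Next pocket's centre: 73.5 mm along x.
- pocket_2: round pocket, 57 mm across and 8 mm deep: the second widest; one of four in a row, in order of width, in a light wooden block fixed to the bench (266 x 94 mm, top 14 mm above the bench, pointing any way). Origin: centre of its flat floor, 6 mm above the bench; z up, x along the row to the narrow end. Next pocket's centre: 61.5 mm along x.
- pocket_3: round pocket, 48 mm across and 8 mm deep: the third widest; one of four in a row, in order of width, in a light wooden block fixed to the bench (266 x 94 mm, top 14 mm above the bench, pointing any way). Origin: centre of its flat floor, 6 mm above the bench; z up, x along the row to the narrow end. Next pocket's centre: 53 mm along x.
- pocket_4: round pocket, 40 mm across and 8 mm deep: the narrowest, at the other end of the block; one of four in a row, in order of width, in a light wooden block fixed to the bench (266 x 94 mm, top 14 mm above the bench, pointing any way). Origin: centre of its flat floor, 6 mm above the bench; z up, x along the row to the narrow end. 
- lime: a green lime, 47 mm across and 47 mm tall, loose on the bench among the weights; not to be shifted. Origin: centre of its underside; z up.
- label_roll: a roll of white paper labels standing on its end, 58 mm across and 38 mm tall, loose on the bench among the weights; not to be shifted. Origin: centre of its underside; z up.
Things that resemble listed ones, but are neither listed nor needed, are in the scene too. What is shaped like the weight_500 but blue is not meant. Leave any red look-alike of the weight_200 alone.

How it is judged:
At the end, for the whole second after the job is handed in: Each of the four weights stands upright (within 0.1 rad) on the floor of its own pocket (height within 3 mm, centre within 9.5 mm of the pocket's centre, which any place inside the pocket satisfies), largest in the widest pocket down to smallest in the narrowest, released and at rest (horizontal distance between weight_500 and pocket_1 below 0.0095 m and z of weight_500 in the frame of pocket_1 between -0.003 and 0.003 m and angle between each of weight_500, weight_200, weight_100, weight_50's own z axis and vertical below 0.1 rad and linear speed of each of weight_500, weight_200, weight_100, weight_50 below 0.02 m/s and horizontal distance between weight_200 and pocket_2 below 0.0095 m and z of weight_200 in the frame of pocket_2 between -0.003 and 0.003 m and horizontal distance between weight_100 and pocket_3 below 0.0095 m and z of weight_100 in the frame of pocket_3 between -0.003 and 0.003 m and horizontal distance between weight_50 and pocket_4 below 0.0095 m and z of weight_50 in the frame of pocket_4 between -0.003 and 0.003 m); the robot touches nothing.
It fails at once if the lime or the roll of labels is shifted by more than 10 mm (distance of any of lime, label_roll from where it was at the start of the episode above 0.01 m).
It fails at once if a weight is dropped into a pocket (it moves faster than 0.4 m/s low over a pocket; a fall of about 1 cm or more does this) ((linear speed of weight_500 above 0.4 m/s and height (world z) of weight_500 below 0.045 m and (horizontal distance between weight_500 and pocket_1 below 0.03 m or horizontal distance between weight_500 and pocket_2 below 0.03 m or horizontal distance between weight_500 and pocket_3 below 0.03 m or horizontal distance between weight_500 and pocket_4 below 0.03 m)) or (linear speed of weight_200 above 0.4 m/s and height (world z) of weight_200 below 0.045 m and (horizontal distance between weight_200 and pocket_1 below 0.03 m or horizontal distance between weight_200 and pocket_2 below 0.03 m or horizontal distance between weight_200 and pocket_3 below 0.03 m or horizontal distance between weight_200 and pocket_4 below 0.03 m)) or (linear speed of weight_100 above 0.4 m/s and height (world z) of weight_100 below 0.045 m and (horizontal distance between weight_100 and pocket_1 below 0.03 m or horizontal distance between weight_100 and pocket_2 below 0.03 m or horizontal distance between weight_100 and pocket_3 below 0.03 m or horizontal distance between weight_100 and pocket_4 below 0.03 m)) or (linear speed of weight_50 above 0.4 m/s and height (world z) of weight_50 below 0.045 m and (horizontal distance between weight_50 and pocket_1 below 0.03 m or horizontal distance between weight_50 and pocket_2 below 0.03 m or horizontal distance between weight_50 and pocket_3 below 0.03 m or horizontal distance between weight_50 and pocket_4 below 0.03 m))).
It also fails if it takes over 99 s, if anything falls off the work surface, if the arm or the gripper's body presses on something with over 40 N, if the wrist force passes 120 N, or if a joint passes its speed limit or range.

## Working session

There is one attempt and no reset: what is moved stays moved. The work goes in short steps, Python scripts to look and compute and a tool call to move; the robot and the scene stay as the last step left them, time stands still between calls to the robot, and variables do not carry over. Pictures are saved under pics/ and viewed, at most 14 in all, crops included, and the job is handed in when it is done.

Besides the shell and the picture viewer there is one more tool, called after "Request:" as name(argument=value, ...) on one line, values as JSON. step_arm: Moves the arm, as the interface text tells. Its arguments: {"type":"object","properties":{"increments":{"type":"array","items":{"type":"array"}},"fingers":{"type":"number"},"grip_force":{"type":"number"}},"required":["increments"]}

```bash
mkdir -p pics
python3 - <<'E'
from plant import readout, cams, ctrl
import cv2
for n in("top","side"):
    cv2.imwrite(f"pics/{n}0.png",cams.read_camera(n)[:,:,::-1]); print(cams.get_calibration(n))
print(readout.get_state(), ctrl.hold_point_z)
E
```

```text
{'fx': 509.1281219137112, 'fy': 509.1281219137112, 'cx': 271.5806300187594, 'cy': 212.01102261392796, 'distortion': array([-0.02666365,  0.        ,  0.        ,  0.        ,  0.        ]), 'eye': array([0.44918196, 0.01029638, 1.16254302]), 'rotation': array([ 0.02062766, -0.02347988, -0.7005248 ,  0.71294333])}
{'fx': 382.0041656525641, 'fy': 382.0041656525641, 'cx': 276.53776483114916, 'cy': 211.24696464128152, 'distortion': array([-0.02408538,  0.        ,  0.        ,  0.        ,  0.        ]), 'eye': array([ 0.35114084, -0.56674307,  0.684044  ]), 'rotation': array([ 0.3774016 , -0.05765785, -0.16534195,  0.90934352])}
{'time': 0.1, 'qpos': array([ 1.14798608e+00,  2.87064546e-01,  1.57802153e+00,  2.81322727e-05,
        1.27864785e+00, -1.49994761e-01]), 'dq': array([ 0.00096838, -0.00250525, -0.00340733,  0.00013132,  0.0020261 ,
       -0.00225699]), 'joint_efforts': array([ 6.80787125e-04, -4.07294762e+01, -2.93701476e+01, -1.15839362e-04,
        3.39782840e-03, -9.58501460e-06]), 'eef_pos': array([0.18158726, 0.64949344, 0.23009879]), 'tcp_rot': array([ 1.35989063e-01,  9.90709760e-01, -1.02321812e-03, -3.15374406e-04]), 'contact_force': array([ 0.11866859,  0.09578823, -0.21634248]), 'wrist_torque': array([0.07844935, 0.01813719, 0.00994719]), 'finger_force': 0.0, 'opening': 1.0014295396319095} 0.0187
```

View pics/top0.png

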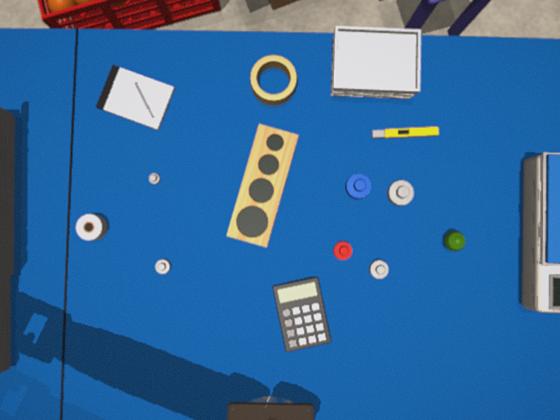

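View pics/side0.png

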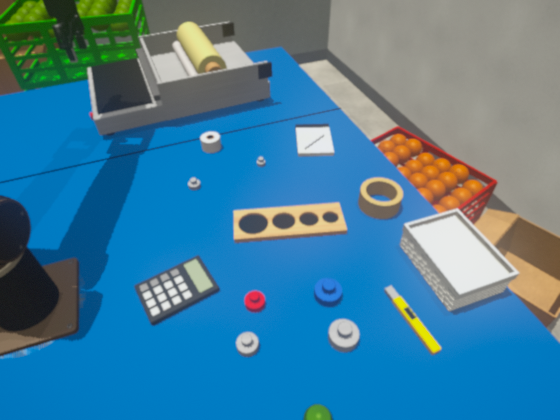

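Top picture: grey weights at about (401,192) for 500, (379,269) for 200, (163,266) for 100 and (154,178) for 50. Pockets are at (251,222), (261,190), (268,164) and (274,143). The lime is at (455,241) and the roll at (90,227). The side picture shows the same layout. Next I'll measure positions by matching silhouettes.

```bash
cat > vis.py <<'E'
import numpy as np, cv2
from scipy.spatial.transform import Rotation as R
from scipy.optimize import least_squares
from plant import cams
W={'500':(.028,.022,.013,.040),'200':(.0205,.017,.010,.032),'100':(.016,.013,.0085,.026),'50':(.012,.011,.0075,.023)}
def project(n,P):
    c=cams.get_calibration(n); Rm=R.from_quat(c['rotation']).as_matrix()
    p=(np.atleast_2d(P)-c['eye'])@Rm*[1,-1,-1]
    K=np.array([[c['fx'],0,c['cx']],[0,c['fy'],c['cy']],[0,0,1]])
    return cv2.projectPoints(p,np.zeros(3),np.zeros(3),K,c['distortion'])[0][:,0]
def locate(n,px,z):
    f=lambda q:(project(n,[[*q,z]])[0]-px)
    return least_squares(f,[.5,0]).x
A=np.linspace(0,2*np.pi,40)[:-1]
def ring(c,r,z): return np.c_[c[0]+r*np.cos(A),c[1]+r*np.sin(A),0*A+z]
def centroid(poly):
    m=cv2.moments(cv2.convexHull(poly.astype(np.float32))); return np.array([m['m10'],m['m01']])/m['m00']
def model(n,c,w,z0=0):
    rb,hb,rk,h=W[w]
    return centroid(project(n,np.vstack([ring(c,rb,z0),ring(c,rb,z0+hb),ring(c,rk,z0+h)])))
def blob(mask,guess,rad=22):
    k,l,s,c=cv2.connectedComponentsWithStats(mask.astype(np.uint8))
    ok=[i for i in range(1,k) if s[i,4]>15 and np.hypot(*(c[i]-guess))<rad]
    i=max(ok,key=lambda i:s[i,4])
    cn,_=cv2.findContours((l==i).astype(np.uint8),cv2.RETR_EXTERNAL,cv2.CHAIN_APPROX_NONE)
    h=np.zeros(mask.shape,np.uint8); cv2.drawContours(h,cn,-1,1,-1)
    ys,xs=np.nonzero(h); return np.array([xs.mean(),ys.mean()]),len(xs)
def weight(n,img,w,guess,z0=0):
    hsv=cv2.cvtColor(img,cv2.COLOR_RGB2HSV); m=(hsv[...,1]<110)&(hsv[...,2]>60)
    b,a=blob(m,np.array(guess))
    return least_squares(lambda q:model(n,q,w,z0)-b,locate(n,b,.01)).x,b,a
E
python3 - <<'E'
from vis import *
np.set_printoptions(precision=4,suppress=True)
t=cv2.cvtColor(cv2.imread('pics/top0.png'),cv2.COLOR_BGR2RGB); s=cv2.cvtColor(cv2.imread('pics/side0.png'),cv2.COLOR_BGR2RGB)
G={'500':((401,192),(343,334)),'200':((379,269),(247,343)),'100':((163,266),(194,184)),'50':((154,178),(261,161))}
for w in G:
    for n,im,g in(('top',t,G[w][0]),('side',s,G[w][1])): 
        p,b,a=weight(n,im,w,g); print(w,n,p,np.hypot(*p),b,a)
off=np.array([0,73.5,135,188])*1e-3; rad=[.036,.0285,.024,.020]
for n,im,g in(('top',t,((251,222),(261,190),(268,164),(274,143))),('side',s,((254,223),(284,221),(309,219),(331,217)))):
    m=im.max(2)<95; m=m&(im[...,2].astype(int)<im[...,0].astype(int)+40)
    B=[]
    for q in g:
        b,a=blob(m,np.array(q),10); B.append(b); print(b,a,end=' ')
    # visible dark = floor disc seen through the rim
    def vis(c,r):
        o=[cv2.convexHull(project(n,ring(c,r,z)).astype(np.float32)) for z in(.006,.014)]
        _,pp=cv2.intersectConvexConvex(*o); return centroid(pp[:,0])
    def f(v): return np.concatenate([vis(v[:2]+o*np.array([np.cos(v[2]),np.sin(v[2])]),r)-b for o,r,b in zip(off,rad,B)])
    r=least_squares(f,[*locate(n,B[0],.01),-.25],diff_step=1e-3); v=r.x
    print('\n',n,v,r.fun); print(np.array([v[:2]+o*np.array([np.cos(v[2]),np.sin(v[2])]) for o in off]))
for nm,a,h in(('lime',(455,241),.023),('roll',(90,227),.038),('blue',(358,186),.03),('red',(343,250),.02)): print(nm,locate('top',a,h))
E
```

```text
500 top [ 0.571 -0.286] 0.6385634385558521 [400.3575 192.4283] 551
500 side [ 0.5738 -0.285 ] 0.640729751928726 [343.3665 334.5449] 824
200 top [ 0.397  -0.2379] 0.4628012217612604 [378.6984 268.8361] 305
200 side [ 0.3993 -0.2368] 0.46422822101962236 [247.0515 343.4787] 447
100 top [0.3947 0.251 ] 0.4676858106203926 [162.3622 266.0612] 196
100 side [0.3973 0.2518] 0.4704096705719104 [193.6186 183.2119] 118
50 top [0.5943 0.2765] 0.6554765746722373 [154.     178.1481] 108
50 side [0.5973 0.2774] 0.658547593684439 [260.5156 161.0156] 64Traceback (most recent call last):
  File "<stdin>", line 13, in <module>
  File "vis.py", line 24, in blob
    i=max(ok,key=lambda i:s[i,4])
ValueError: max() iterable argument is empty
```

```bash
cat > pk.py <<'E'
from vis import *
np.set_printoptions(precision=4,suppress=True)
t=cv2.cvtColor(cv2.imread('pics/top0.png'),cv2.COLOR_BGR2RGB); s=cv2.cvtColor(cv2.imread('pics/side0.png'),cv2.COLOR_BGR2RGB)
off=np.array([0,73.5,135,188])*1e-3; rad=[.036,.0285,.024,.020]
print(t[222,251],t[143,274],s[223,254],s[217,331],t[240,250])
for n,im,g in(('top',t,((251,222),(261,190),(268,164),(274,143))),('side',s,((254,223),(284,221),(309,219),(331,217)))):
    m=(im.max(2)<130)&(im[...,2].astype(int)<im[...,0].astype(int)+25)
    B=[]
    for q in g:
        b,a=blob(m,np.array(q),10); B.append(b); print(b,a,end=' ')
    def vis(c,r):
        o=[cv2.convexHull(project(n,ring(c,r,z)).astype(np.float32)) for z in(.006,.014)]
        _,pp=cv2.intersectConvexConvex(*o); return centroid(pp[:,0])
    def f(v): return np.concatenate([vis(v[:2]+o*np.array([np.cos(v[2]),np.sin(v[2])]),r)-b for o,r,b in zip(off,rad,B)])
    r=least_squares(f,[*locate(n,B[0],.01),-.25],diff_step=1e-3); v=r.x
    print('\n',n,v,r.fun); print(np.array([v[:2]+o*np.array([np.cos(v[2]),np.sin(v[2])]) for o in off]))
for nm,a,h in(('lime',(455,241),.023),('roll',(90,227),.038),('blue',(358,186),.03),('red',(343,250),.02)): print(nm,locate('top',a,h))
E
python3 pk.py
```

```text
[94 97 90] [74 79 73] [64 74 87] [75 78 88] [231 216 139]
[251.7337 221.212 ] 736 [260.7606 189.9821] 447 [268.1569 164.2026] 306 [274.5604 141.9082] 207 
 top [ 0.5001  0.0508 -0.2608] [ 0.0715 -0.1714 -0.0346  0.0015 -0.0003 -0.018  -0.0369  0.1915]
[[0.5001 0.0508]
 [0.5711 0.0319]
 [0.6306 0.016 ]
 [0.6818 0.0023]]
[252.8009 223.0787] 432 [283.0516 220.6548] 252 [308.3728 218.5148] 169 [329.8559 216.8649] 111 
 side [ 0.5028  0.0519 -0.2633] [ 0.1502 -0.0037  0.1061 -0.0481 -0.1254  0.0783 -0.1319  0.0094]
[[0.5028 0.0519]
 [0.5738 0.0328]
 [0.6332 0.0167]
 [0.6843 0.0029]]
lime [ 0.4625 -0.4068]
roll [0.4791 0.4076]
blue [ 0.5818 -0.1862]
red [ 0.4381 -0.1552]
```

Request:
step_arm(increments=[[[27,-24,-6],[0,0,0]],[[27,-24,-6],[0,0,0]],[[27,-24,-6],[0,0,0]],[[27,-24,-6],[0,0,0]],[[27,-24,-6],[0,0,0]],[[27,-24,-6],[0,0,0]],[[27,-24,-6],[0,0,0]],[[27,-24,-6],[0,0,0]]], fingers=0, grip_force=40)

```text
time: 0.77
eef_pos: [0.3986, 0.4565, 0.1826]
tcp_rot: [0.136, 0.991, -0.0, -0.0]
contact_force: [-0.2, 0.0, -0.3]
opening: 0.497
finger_force: 0.0
```

Request:
step_arm(increments=[[[27,-24,-6],[0,0,0]],[[27,-24,-6],[0,0,0]],[[27,-24,-6],[0,0,0]],[[27,-24,-6],[0,0,0]],[[27,-24,-6],[0,0,0]],[[27,-24,-6],[0,0,0]],[[27,-24,-6],[0,0,0]],[[0,0,0],[0,0,0]]])

```text
time: 1.43
eef_pos: [0.5903, 0.285, 0.1394]
tcp_rot: [0.139, 0.99, -0.001, 0.0]
contact_force: [-0.6, -0.1, 0.1]
opening: 0.498
finger_force: 0.0
```

Request:
step_arm(increments=[[[3,-4,-27],[0,0,0]],[[3,-4,-27],[0,0,0]],[[3,-5,-27],[0,0,0]],[[0,0,0],[0,0,0]],[[0,0,0],[0,0,0]],[[0,0,0],[0,0,0]]])

```text
time: 1.93
eef_pos: [0.5962, 0.2776, 0.0615]
tcp_rot: [0.136, 0.991, 0.0, 0.001]
contact_force: [-0.1, -0.5, -0.2]
opening: 0.502
finger_force: 0.0
```

```bash
cat > snap.py <<'E'
import sys,cv2,numpy as np
from plant import cams,readout
n,f,x,y,h=sys.argv[1],sys.argv[2],*map(int,sys.argv[3:6])
im=cams.read_camera(n)[:,:,::-1]; cv2.imwrite(f'pics/{f}_full.png',im)
c=im[max(0,y-h):y+h,max(0,x-h):x+h]; cv2.imwrite(f'pics/{f}.png',cv2.resize(c,(560,560),interpolation=cv2.INTER_CUBIC))
s=readout.get_state(); print(s['time'],np.round(s['eef_pos']*1000,1),np.round(s['opening'],3),np.round(s['finger_force'],1))
E
python3 snap.py side a 261 155 45
```

```text
1.9833 [596.9 277.9  62.6] 0.498 0.0
```

View pics/a.png

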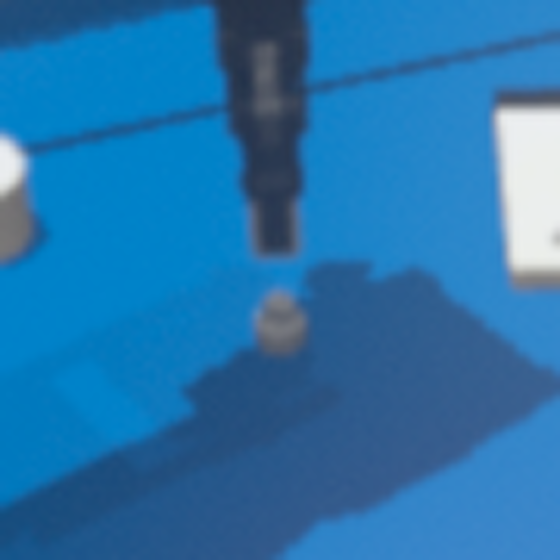

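The near finger is directly above the weight_50 (crop (280,320)). I'll go down and grip.

Request:
step_arm(increments=[[[0,0,-16],[0,0,0]],[[0,0,-14],[0,0,0]],[[0,0,-10],[0,0,0]],[[0,0,-6],[0,0,0]],[[0,0,0],[0,0,0]],[[0,0,0],[0,0,0]]])

```text
time: 2.48
eef_pos: [0.5956, 0.2771, 0.014]
tcp_rot: [0.136, 0.991, -0.0, -0.0]
contact_force: [0.6, 0.2, -0.1]
opening: 0.498
finger_force: 0.0
```

Request:
step_arm(increments=[[[0,0,0],[0,0,0]],[[0,0,0],[0,0,0]],[[0,0,0],[0,0,0]],[[0,0,0],[0,0,0]],[[0,0,0],[0,0,0]],[[0,0,0],[0,0,0]]], fingers=-1, grip_force=40)

```text
time: 2.98
eef_pos: [0.5965, 0.2772, 0.0153]
tcp_rot: [0.136, 0.991, 0.0, 0.001]
contact_force: [0.6, 0.1, 4.4]
opening: 0.142
finger_force: 39.2
```

Request:
step_arm(increments=[[[0,0,5],[0,0,0]],[[0,0,10],[0,0,0]],[[0,0,20],[0,0,0]],[[0,0,25],[0,0,0]],[[0,0,0],[0,0,0]],[[0,0,0],[0,0,0]]])

```text
time: 3.48
eef_pos: [0.5972, 0.2775, 0.0767]
tcp_rot: [0.136, 0.991, 0.001, 0.002]
contact_force: [0.8, -0.8, -0.3]
opening: 0.142
finger_force: 39.0
```

```bash
python3 snap.py side b 261 145 35
```

```text
3.5333 [595.9 277.1  74.8] 0.139 39.0
```

View pics/b.png

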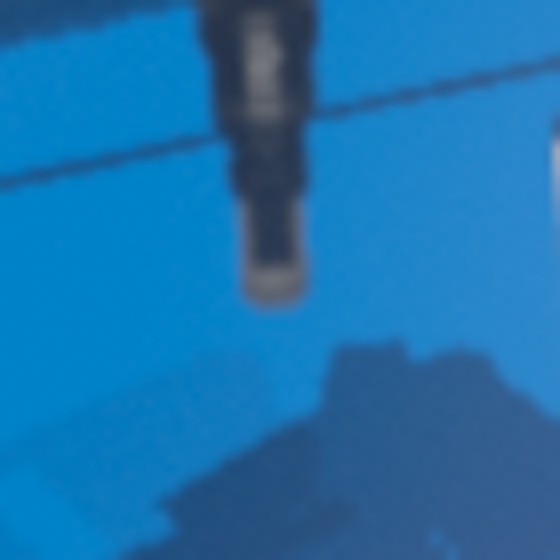

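weight_50 is held upright under the fingers (crop (275,285)). I'm carrying it over pocket_4.

Request:
step_arm(increments=[[[6,-22,0],[0,0,0]],[[12,-37,0],[0,0,0]],[[13,-39,0],[0,0,0]],[[12,-39,0],[0,0,0]],[[12,-39,0],[0,0,0]],[[13,-39,0],[0,0,0]],[[12,-37,0],[0,0,0]],[[7,-22,0],[0,0,0]]])

```text
time: 4.2
eef_pos: [0.6825, -0.001, 0.0723]
tcp_rot: [0.137, 0.991, -0.0, -0.001]
contact_force: [1.0, 0.0, -0.1]
opening: 0.139
finger_force: 39.1
```

Request:
step_arm(increments=[[[0,0,0],[0,0,0]],[[0,0,-12],[0,0,0]],[[0,0,-12],[0,0,0]],[[0,0,-10],[0,0,0]],[[0,0,0],[0,0,0]],[[0,0,0],[0,0,0]]])

```text
time: 4.7
eef_pos: [0.681, 0.0047, 0.0378]
tcp_rot: [0.135, 0.991, 0.0, -0.002]
contact_force: [0.3, 0.3, 0.1]
opening: 0.145
finger_force: 39.1
```

```bash
python3 snap.py side c 325 210 45
```

```text
4.75 [682.1   4.3  39.2] 0.144 39.1
```

View pics/c.png

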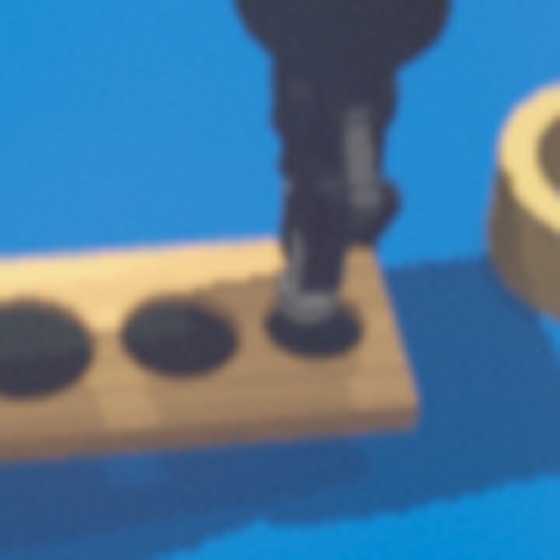

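The weight sits over pocket_4 (crop (315,315)) and is aligned. I'm lowering it.

Request:
step_arm(increments=[[[0,-1,-6],[0,0,0]],[[0,0,-6],[0,0,0]],[[0,0,-4],[0,0,0]],[[0,0,-2],[0,0,0]],[[0,0,-1],[0,0,0]],[[0,0,-1],[0,0,0]],[[0,0,0],[0,0,0]],[[0,0,0],[0,0,0]]])

```text
time: 5.42
eef_pos: [0.6827, 0.0021, 0.0215]
tcp_rot: [0.136, 0.991, -0.0, -0.0]
contact_force: [-3.4, 0.4, 5.6]
opening: 0.142
finger_force: 39.7
```

Request:
step_arm(increments=[[[0,0,0],[0,0,0]],[[0,0,0],[0,0,0]],[[0,0,0],[0,0,0]],[[0,0,0],[0,0,0]]], fingers=-0.2)

```text
time: 5.75
eef_pos: [0.6829, 0.002, 0.0201]
tcp_rot: [0.136, 0.991, 0.0, 0.0]
contact_force: [-0.2, -0.1, -0.2]
opening: 0.401
finger_force: 0.0
```

Request:
step_arm(increments=[[[0,0,8],[0,0,0]],[[0,0,20],[0,0,0]],[[0,0,30],[0,0,0]],[[0,0,30],[0,0,0]],[[0,0,0],[0,0,0]]], fingers=0)

```text
time: 6.17
eef_pos: [0.6875, 0.0015, 0.1171]
tcp_rot: [0.136, 0.991, -0.0, 0.007]
contact_force: [1.2, -0.6, 1.1]
opening: 0.502
finger_force: 0.0
```

```bash
python3 snap.py side d 325 210 45
```

```text
6.2167 [686.2   1.6 114.3] 0.5 0.0
```

View pics/d.png

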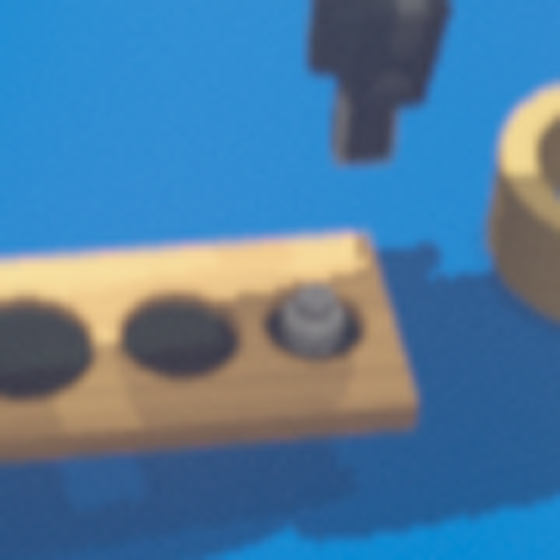

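weight_50 stands upright in pocket_4 (crop (315,320)). Next is weight_100.

Request:
step_arm(increments=[[[-20,18,0],[0,0,0]],[[-30,26,0],[0,0,0]],[[-30,26,0],[0,0,0]],[[-30,26,0],[0,0,0]],[[-30,26,0],[0,0,0]],[[-30,26,0],[0,0,0]],[[-30,26,0],[0,0,0]],[[-30,26,0],[0,0,0]]])

```text
time: 6.88
eef_pos: [0.4505, 0.2028, 0.1074]
tcp_rot: [0.136, 0.991, -0.0, -0.001]
contact_force: [0.5, 0.9, -0.2]
opening: 0.499
finger_force: 0.0
```

Request:
step_arm(increments=[[[-30,26,0],[0,0,0]],[[-20,18,-8],[0,0,0]],[[-7,5,-20],[0,0,0]],[[0,0,-20],[0,0,0]],[[0,0,0],[0,0,0]],[[0,0,0],[0,0,0]],[[0,0,0],[0,0,0]]])

```text
time: 7.47
eef_pos: [0.3964, 0.251, 0.0608]
tcp_rot: [0.136, 0.991, 0.0, 0.0]
contact_force: [-0.1, 0.5, -0.7]
opening: 0.504
finger_force: 0.0
```

```bash
python3 snap.py side e 194 180 45
```

```text
7.5167 [397.  251.   61.3] 0.501 0.0
```

View pics/e.png

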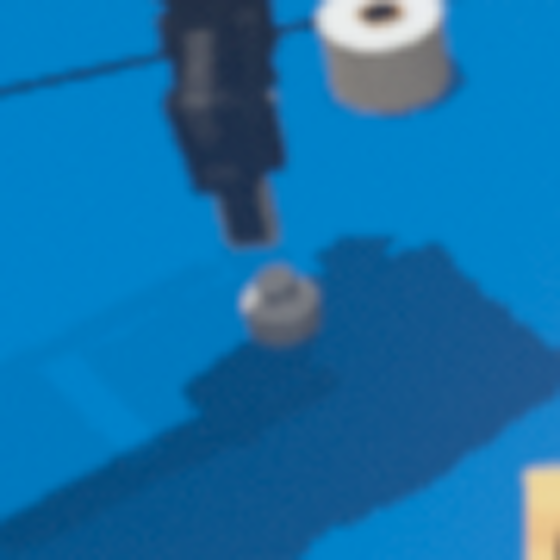

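The finger is above weight_100 (crop (280,305)), with the roll well clear. I'm going down to TCP z 16.5 and gripping.

Request:
step_arm(increments=[[[0,0,-16],[0,0,0]],[[0,0,-14],[0,0,0]],[[0,0,-9],[0,0,0]],[[0,0,-4.5],[0,0,0]],[[0,0,0],[0,0,0]],[[0,0,0],[0,0,0]]])

```text
time: 8.02
eef_pos: [0.3964, 0.251, 0.0173]
tcp_rot: [0.136, 0.991, 0.0, 0.0]
contact_force: [0.1, -0.2, 1.3]
opening: 0.497
finger_force: 0.0
```

Request:
step_arm(increments=[[[0,0,0],[0,0,0]],[[0,0,0],[0,0,0]],[[0,0,0],[0,0,0]],[[0,0,0],[0,0,0]],[[0,0,0],[0,0,0]],[[0,0,0],[0,0,0]]], fingers=-1, grip_force=40)

```text
time: 8.52
eef_pos: [0.3965, 0.2512, 0.0178]
tcp_rot: [0.136, 0.991, 0.0, 0.001]
contact_force: [-1.0, -1.5, 5.2]
opening: 0.168
finger_force: 39.2
```

Request:
step_arm(increments=[[[0,0,5],[0,0,0]],[[0,0,10],[0,0,0]],[[0,0,20],[0,0,0]],[[0,0,25],[0,0,0]],[[0,0,0],[0,0,0]],[[0,0,0],[0,0,0]]])

```text
time: 9.02
eef_pos: [0.397, 0.2516, 0.0786]
tcp_rot: [0.136, 0.991, 0.001, 0.002]
contact_force: [-0.0, -0.1, -1.2]
opening: 0.167
finger_force: 39.1
```

Request:
step_arm(increments=[[[14,-14,0],[0,0,0]],[[27,-27,0],[0,0,0]],[[28,-28,0],[0,0,0]],[[28,-28,0],[0,0,0]],[[28,-28,0],[0,0,0]],[[28,-28,0],[0,0,0]],[[28,-28,0],[0,0,0]],[[28,-28,0],[0,0,0]]])

```text
time: 9.68
eef_pos: [0.6046, 0.0406, 0.0749]
tcp_rot: [0.136, 0.991, 0.0, -0.002]
contact_force: [-0.1, -0.0, -1.2]
opening: 0.166
finger_force: 39.1
```

Request:
step_arm(increments=[[[20,-20,0],[0,0,0]],[[7,-7,0],[0,0,0]],[[0,0,-12],[0,0,0]],[[0,0,-12],[0,0,0]],[[0,0,-10],[0,0,0]],[[0,0,0],[0,0,0]],[[0,0,0],[0,0,0]],[[0,0,0],[0,0,0]]])

```text
time: 10.35
eef_pos: [0.6311, 0.0161, 0.0425]
tcp_rot: [0.135, 0.991, 0.0, -0.0]
contact_force: [0.9, -0.5, -1.0]
opening: 0.166
finger_force: 39.2
```

```bash
python3 snap.py side f 315 210 45
```

```text
10.4 [631.8  15.9  43.2] 0.169 39.2
```

View pics/f.png

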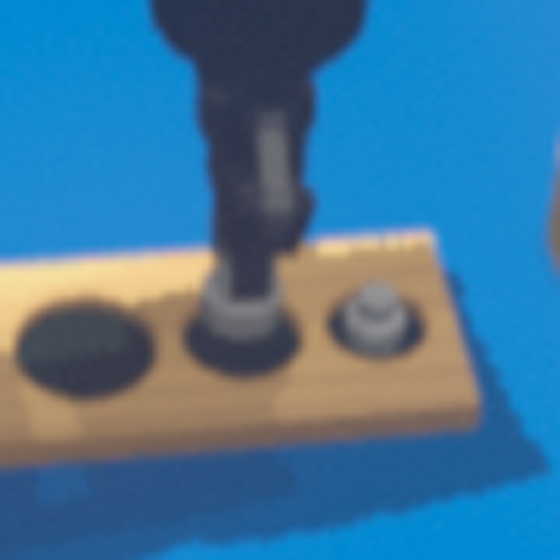

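weight_100 is over pocket_3 (crop (243,310)) and clear of weight_50. I'm lowering it.

Request:
step_arm(increments=[[[0,0,-6],[0,0,0]],[[0,0,-6],[0,0,0]],[[0,0,-4],[0,0,0]],[[0,0,-2],[0,0,0]],[[0,0,-1],[0,0,0]],[[0,0,-1],[0,0,0]],[[0,0,0],[0,0,0]],[[0,0,0],[0,0,0]]])

```text
time: 11.07
eef_pos: [0.6314, 0.0151, 0.0239]
tcp_rot: [0.136, 0.991, -0.0, -0.001]
contact_force: [-4.4, 0.0, 5.7]
opening: 0.161
finger_force: 39.9
```

Contact with the floor. I'm releasing and retreating towards weight_200.

Request:
step_arm(increments=[[[0,0,0],[0,0,0]],[[0,0,0],[0,0,0]],[[0,0,0],[0,0,0]],[[0,0,0],[0,0,0]]], fingers=-0.2)

```text
time: 11.4
eef_pos: [0.632, 0.0149, 0.0227]
tcp_rot: [0.136, 0.991, 0.0, 0.0]
contact_force: [0.1, 0.1, 0.7]
opening: 0.397
finger_force: 0.0
```

Request:
step_arm(increments=[[[0,0,8],[0,0,0]],[[0,0,20],[0,0,0]],[[0,0,30],[0,0,0]],[[0,0,30],[0,0,0]],[[0,0,0],[0,0,0]],[[0,0,0],[0,0,0]]], fingers=0.1)

```text
time: 11.9
eef_pos: [0.6339, 0.0148, 0.1144]
tcp_rot: [0.136, 0.991, -0.0, 0.003]
contact_force: [-0.2, 1.1, -0.4]
opening: 0.553
finger_force: 0.0
```

Request:
step_arm(increments=[[[-16,-17,0],[0,0,0]],[[-27,-29,0],[0,0,0]],[[-27,-29,0],[0,0,0]],[[-27,-29,0],[0,0,0]],[[-27,-29,0],[0,0,0]],[[-27,-29,0],[0,0,0]],[[-27,-29,0],[0,0,0]],[[-27,-29,0],[0,0,0]]])

```text
time: 12.57
eef_pos: [0.4245, -0.2053, 0.1095]
tcp_rot: [0.136, 0.991, 0.001, -0.001]
contact_force: [0.0, -1.1, 0.1]
opening: 0.548
finger_force: 0.0
```

Request:
step_arm(increments=[[[-20,-22,0],[0,0,0]],[[-9,-11,-10],[0,0,0]],[[0,0,-20],[0,0,0]],[[0,0,-15.5],[0,0,0]],[[0,0,0],[0,0,0]],[[0,0,0],[0,0,0]],[[0,0,0],[0,0,0]]])

```text
time: 13.15
eef_pos: [0.3979, -0.2378, 0.0654]
tcp_rot: [0.136, 0.991, 0.0, -0.0]
contact_force: [1.1, -0.0, -0.2]
opening: 0.551
finger_force: 0.0
```

```bash
python3 snap.py side g 270 300 100
```

```text
13.2 [ 398.3 -238.1   65.9] 0.553 0.0
```

View pics/g.png

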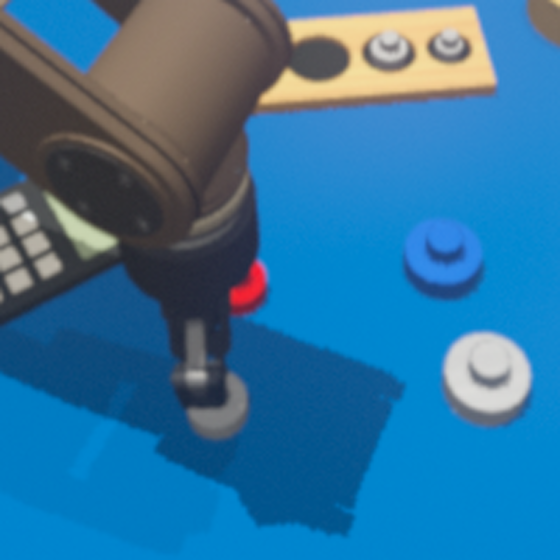

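Weights 100 and 50 stand properly in their pockets (crop (390,47) and (450,43)). The fingers are over weight_200 (crop (215,405)), so I'm going down to z 20.5 and gripping.

Request:
step_arm(increments=[[[0,0,-16],[0,0,0]],[[0,0,-14],[0,0,0]],[[0,0,-9],[0,0,0]],[[0,0,-5],[0,0,0]],[[0,0,0],[0,0,0]],[[0,0,0],[0,0,0]]])

```text
time: 13.7
eef_pos: [0.3981, -0.2381, 0.0217]
tcp_rot: [0.136, 0.991, -0.0, 0.0]
contact_force: [0.8, 0.1, 0.6]
opening: 0.548
finger_force: 0.0
```

Request:
step_arm(increments=[[[0,0,0],[0,0,0]],[[0,0,0],[0,0,0]],[[0,0,0],[0,0,0]],[[0,0,0],[0,0,0]],[[0,0,0],[0,0,0]],[[0,0,0],[0,0,0]]], fingers=-1, grip_force=50)

```text
time: 14.2
eef_pos: [0.3984, -0.2386, 0.0223]
tcp_rot: [0.136, 0.991, -0.001, 0.001]
contact_force: [-1.4, 0.6, 5.9]
opening: 0.199
finger_force: 48.9
```

Request:
step_arm(increments=[[[0,0,5],[0,0,0]],[[0,0,10],[0,0,0]],[[0,0,20],[0,0,0]],[[0,0,25],[0,0,0]],[[0,0,0],[0,0,0]],[[0,0,0],[0,0,0]]])

```text
time: 14.7
eef_pos: [0.3987, -0.2387, 0.0828]
tcp_rot: [0.136, 0.991, -0.001, 0.002]
contact_force: [-0.1, -0.7, -2.8]
opening: 0.201
finger_force: 49.0
```

Request:
step_arm(increments=[[[12,18,0],[0,0,0]],[[22,34,0],[0,0,0]],[[22,34,0],[0,0,0]],[[22,34,0],[0,0,0]],[[22,34,0],[0,0,0]],[[22,34,0],[0,0,0]],[[22,34,0],[0,0,0]],[[22,34,0],[0,0,0]]])

```text
time: 15.37
eef_pos: [0.5631, 0.0202, 0.0792]
tcp_rot: [0.136, 0.991, -0.0, -0.002]
contact_force: [1.2, -1.4, -2.0]
opening: 0.199
finger_force: 49.2
```

Request:
step_arm(increments=[[[8.5,14,0],[0,0,0]],[[0,0,0],[0,0,0]],[[0,0,-12],[0,0,0]],[[0,0,-12],[0,0,0]],[[0,0,-10],[0,0,0]],[[0,0,0],[0,0,0]],[[0,0,0],[0,0,0]],[[0,0,0],[0,0,0]]])

```text
time: 16.03
eef_pos: [0.5721, 0.0312, 0.047]
tcp_rot: [0.137, 0.991, -0.0, -0.0]
contact_force: [0.1, -0.0, -1.5]
opening: 0.202
finger_force: 49.3
```

```bash
python3 snap.py side h 290 210 50
```

```text
16.0833 [572.6  31.3  47.7] 0.199 49.3
```

View pics/h.png

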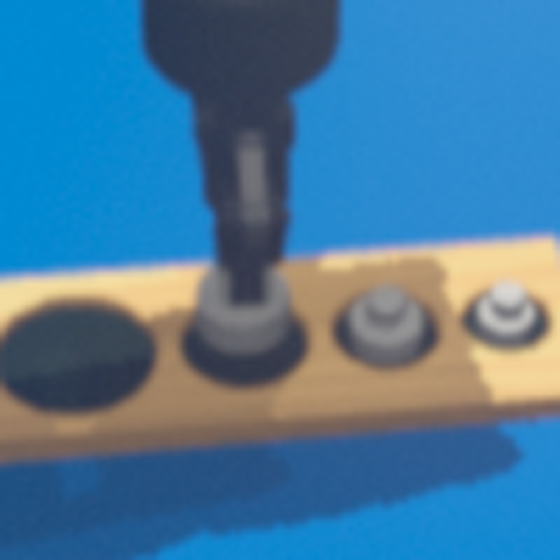

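weight_200 is over pocket_2 (crop (243,310)). I'm lowering it 20.5 mm to the floor.

Request:
step_arm(increments=[[[0,0,-6],[0,0,0]],[[0,0,-6],[0,0,0]],[[0,0,-4],[0,0,0]],[[0,0,-2],[0,0,0]],[[0,0,-1],[0,0,0]],[[0,0,-1],[0,0,0]],[[0,0,-0.5],[0,0,0]],[[0,0,0],[0,0,0]]])

```text
time: 16.75
eef_pos: [0.5718, 0.0322, 0.0284]
tcp_rot: [0.136, 0.991, -0.0, -0.002]
contact_force: [-6.3, -0.1, 9.1]
opening: 0.195
finger_force: 50.5
```

Request:
step_arm(increments=[[[0,0,0],[0,0,0]],[[0,0,0],[0,0,0]],[[0,0,0],[0,0,0]],[[0,0,0],[0,0,0]]], fingers=-0.1)

```text
time: 17.08
eef_pos: [0.5726, 0.032, 0.0269]
tcp_rot: [0.136, 0.991, 0.0, 0.0]
contact_force: [0.2, 0.3, 0.4]
opening: 0.448
finger_force: 0.0
```

Request:
step_arm(increments=[[[0,0,8],[0,0,0]],[[0,0,20],[0,0,0]],[[0,0,30],[0,0,0]],[[0,0,30],[0,0,0]],[[0,0,0],[0,0,0]],[[0,0,0],[0,0,0]]], fingers=0.2)

```text
time: 17.58
eef_pos: [0.5743, 0.0318, 0.118]
tcp_rot: [0.136, 0.991, 0.0, 0.003]
contact_force: [-0.6, -1.0, -0.6]
opening: 0.602
finger_force: 0.0
```

Request:
step_arm(increments=[[[0,-20,0],[0,0,0]],[[0,-38,0],[0,0,0]],[[0,-38,0],[0,0,0]],[[0,-38,0],[0,0,0]],[[0,-38,0],[0,0,0]],[[0,-38,0],[0,0,0]],[[0,-38,0],[0,0,0]],[[0,-38,0],[0,0,0]]])

```text
time: 18.25
eef_pos: [0.5711, -0.2552, 0.1131]
tcp_rot: [0.136, 0.991, 0.001, -0.001]
contact_force: [1.4, -0.1, -0.8]
opening: 0.601
finger_force: 0.0
```

Request:
step_arm(increments=[[[0,-22,0],[0,0,0]],[[0,-10,-10],[0,0,0]],[[0,0,-20],[0,0,0]],[[0,0,-14.5],[0,0,0]],[[0,0,0],[0,0,0]],[[0,0,0],[0,0,0]],[[0,0,0],[0,0,0]]])

```text
time: 18.83
eef_pos: [0.5725, -0.2849, 0.0701]
tcp_rot: [0.135, 0.991, 0.0, -0.0]
contact_force: [-0.8, -0.9, 1.7]
opening: 0.601
finger_force: 0.0
```

```bash
python3 snap.py side i 320 280 100
```

```text
18.8833 [ 572.9 -285.3   70.9] 0.603 0.0
```

View pics/i.png

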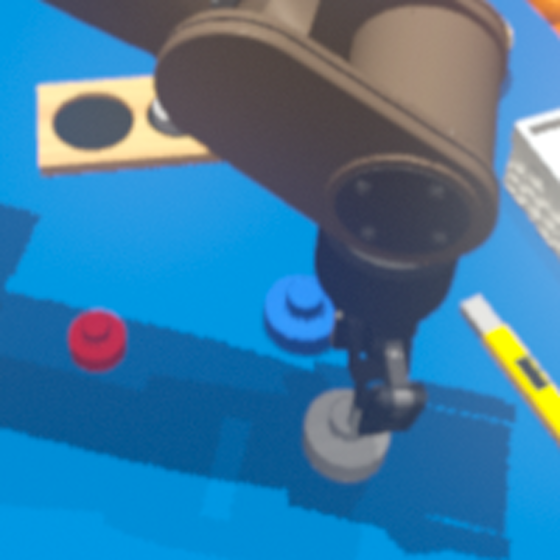

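The fingers straddle weight_500's knob (crop (350,420)), with the blue look-alike clear at (305,310). I'm going down to z 26 and gripping at 70 N.

Request:
step_arm(increments=[[[0,0,-16],[0,0,0]],[[0,0,-14],[0,0,0]],[[0,0,-9],[0,0,0]],[[0,0,-5],[0,0,0]],[[0,0,0],[0,0,0]],[[0,0,0],[0,0,0]]])

```text
time: 19.38
eef_pos: [0.5722, -0.2858, 0.0261]
tcp_rot: [0.136, 0.991, 0.0, -0.0]
contact_force: [0.2, 0.3, -0.4]
opening: 0.599
finger_force: 0.0
```

Request:
step_arm(increments=[[[0,0,0],[0,0,0]],[[0,0,0],[0,0,0]],[[0,0,0],[0,0,0]],[[0,0,0],[0,0,0]],[[0,0,0],[0,0,0]],[[0,0,0],[0,0,0]]], fingers=-1, grip_force=70)

```text
time: 19.88
eef_pos: [0.5729, -0.2866, 0.0276]
tcp_rot: [0.136, 0.991, -0.001, 0.001]
contact_force: [-1.6, -0.2, 5.4]
opening: 0.265
finger_force: 68.7
```

Request:
step_arm(increments=[[[0,0,5],[0,0,0]],[[0,0,10],[0,0,0]],[[0,0,20],[0,0,0]],[[0,0,30],[0,0,0]],[[0,0,5],[0,0,0]],[[0,0,0],[0,0,0]]])

```text
time: 20.38
eef_pos: [0.5739, -0.2869, 0.0989]
tcp_rot: [0.136, 0.991, -0.001, 0.003]
contact_force: [0.4, -0.6, -4.3]
opening: 0.266
finger_force: 69.2
```

Request:
step_arm(increments=[[[-4,20,0],[0,0,0]],[[-8,37,0],[0,0,0]],[[-8,37,0],[0,0,0]],[[-8,37,0],[0,0,0]],[[-8,37,0],[0,0,0]],[[-8,37,0],[0,0,0]],[[-8,37,0],[0,0,0]],[[-8,37,0],[0,0,0]]])

```text
time: 21.05
eef_pos: [0.5099, -0.0049, 0.0939]
tcp_rot: [0.136, 0.991, 0.0, -0.002]
contact_force: [0.7, 0.5, -5.8]
opening: 0.261
finger_force: 69.4
```

Request:
step_arm(increments=[[[-7,34,0],[0,0,0]],[[-4,24,0],[0,0,0]],[[0,0,-12],[0,0,0]],[[0,0,-20],[0,0,0]],[[0,0,-12],[0,0,0]],[[0,0,0],[0,0,0]],[[0,0,0],[0,0,0]],[[0,0,0],[0,0,0]]])

```text
time: 21.72
eef_pos: [0.5016, 0.0505, 0.0523]
tcp_rot: [0.136, 0.991, 0.0, -0.0]
contact_force: [-0.8, 0.2, -4.9]
opening: 0.267
finger_force: 69.6
```

```bash
python3 snap.py side j 275 210 60
```

```text
21.7667 [502.1  50.4  52.9] 0.265 69.6
```

View pics/j.png

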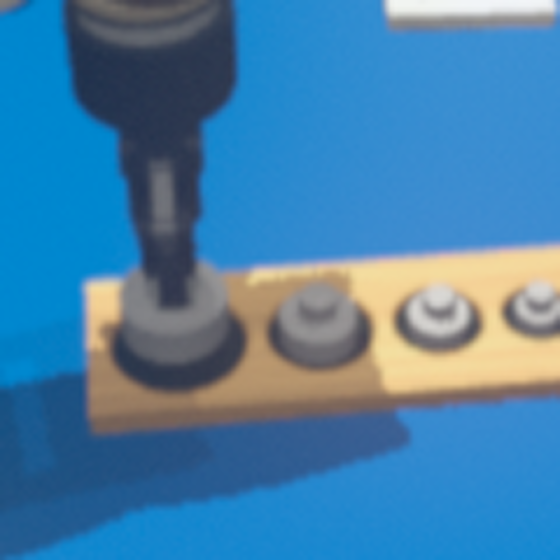

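weight_500 is over pocket_1 (crop (173,315)), and the other three are seated. I'm lowering it 20.5 mm.

Request:
step_arm(increments=[[[0,0,-6],[0,0,0]],[[0,0,-6],[0,0,0]],[[0,0,-4],[0,0,0]],[[0,0,-2],[0,0,0]],[[0,0,-1],[0,0,0]],[[0,0,-1],[0,0,0]],[[0,0,-0.5],[0,0,0]],[[0,0,0],[0,0,0]]])

```text
time: 22.43
eef_pos: [0.5007, 0.0511, 0.0336]
tcp_rot: [0.136, 0.991, -0.0, -0.002]
contact_force: [-8.7, 0.4, 11.2]
opening: 0.264
finger_force: 71.2
```

Request:
step_arm(increments=[[[0,0,0],[0,0,0]],[[0,0,0],[0,0,0]],[[0,0,0],[0,0,0]],[[0,0,0],[0,0,0]]], fingers=0.1)

```text
time: 22.77
eef_pos: [0.5022, 0.0509, 0.0323]
tcp_rot: [0.136, 0.991, 0.0, 0.001]
contact_force: [-0.0, 0.5, 0.4]
opening: 0.553
finger_force: 0.0
```

Request:
step_arm(increments=[[[0,0,8],[0,0,0]],[[0,0,20],[0,0,0]],[[0,0,40],[0,0,0]],[[0,0,40],[0,0,0]],[[0,0,40],[0,0,0]],[[0,0,20],[0,0,0]],[[0,0,0],[0,0,0]],[[0,0,0],[0,0,0]]])

```text
time: 23.43
eef_pos: [0.5023, 0.051, 0.202]
tcp_rot: [0.136, 0.991, 0.0, 0.002]
contact_force: [-0.5, 0.3, -0.6]
opening: 0.548
finger_force: 0.0
```

```bash
python3 snap.py side k 275 210 60
python3 - <<'E'
from vis import *
im=cv2.cvtColor(cv2.imread('pics/k_full.png'),cv2.COLOR_BGR2RGB)
P={'500':(.5028,.0519),'200':(.5738,.0328),'100':(.6332,.0167),'50':(.6843,.0029)}
for w,p in P.items():
    g=model('side',p,w,.006)
    h=cv2.cvtColor(im,cv2.COLOR_RGB2HSV); m=(h[...,1]<60)&(h[...,2]>95)
    try:
        b,a=blob(m,g,8); q=least_squares(lambda q:model('side',q,w,.006)-b,p).x; print(w,np.round((q-p)*1000,1),a)
    except Exception as e: print(w,e)
E
```

```text
23.4833 [501.1  51.1 199.8] 0.551 0.0
500 [17.1  3.3] 617
200 [-1.  -0.6] 248
100 [ 0.1 -1.3] 170
50 [-0.3 -1.9] 124
```

View pics/k.png

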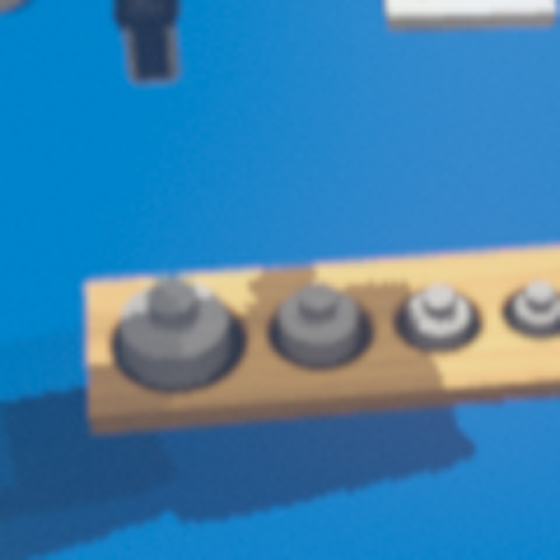

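All four weights stand upright in their own pockets, and the dark rim shows around weight_500 (crop (180,340)). Its measured offset was spoiled because the mask merged with the shadowed wood. The gripper is open and clear, so I'm handing in.

```bash
python3 -c "
from plant import sign_off
print(sign_off())"
```

```text
the job is handed in; nothing more can be done
None
```

I put all four weights back upright in their pockets, largest in the widest down to smallest in the narrowest, lowered each to the floor before release, and handed the job in at about 23.5 s; no verdict was returned, and the lime and label roll were never approached.

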